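# Feed a block into the jig and hold it with the ratchet clamp

### The arm

A 6-joint arm with a two-finger parallel gripper is mounted at the origin on the work surface. World frame = base frame: x ahead of the robot, y to its left, z up, the work surface at z = 0. Lengths are in m, angles in rad, forces in N, time in s.
With the tool pointing down it reaches from about 0.3 to 0.75 m from the base axis. Payload 8.5 kg.
Tool frame: the origin (TCP) lies midway between the tips of the shut fingers; the grasp point (between the pads) lies 19 mm behind it; z points along the fingers, y is the line along which they close (so a half turn about z gives the same grasp; the last joint's range is limited). The gripper opens to 88 mm and grips with 3 to 60 N. Pads are 18 mm wide; open, the fingers measure 123 mm over their backs; the gripper's body (75 mm by 187 mm) begins 45 mm behind the grasp point.
Start: joints at [-1.467, 0.381, 1.297, -0, 1.464, -0.215], TCP at [0.172, -0.522, 0.239] pointing down, gripper open.
Joint ranges: [-3.11, 3.11], [-0.89, 2.33], [0.22, 2.48], [-1.42, 4.56], [0.17, 2.85], [-2.88, 2.88]. Speed limits (rad/s): [2.39, 2.39, 3.14, 3.14, 3.14, 3.14].

### API

Orientations are given as a rotation vector (axis times angle).
In Python, from plant import manip, imaging, order gives the robot as it stands.
- The arm moves only by the tool send_rows, never from a script. Its argument "increments" is a list of rows, each an object with "xyz": the shift along the tool's x, y, z as a fraction of full scale, a list of three; "twist": the turn about the tool's z as a fraction of full scale. In form: [{"xyz": [dx, dy, dz], "twist": twist}, ...]. A call has 1 to 12 rows; each row shifts and turns the commanded pose from where the row before left it, along the tool's axes as they then stand; what a row does not reach is not made up. Full scale, the value 1, is 300 mm for a shift and pi rad for a turn. A row lasts 1/10 s, in which the tool goes at most 50 mm and 8.59 degrees, less where a joint would pass 70% of its speed; a pose out of reach is approached as far as the arm can. A call with a number of a shift or a turn outside -1 to 1 is refused whole. A call with a gripper value outside its range is refused whole. "claw" is the opening, from -1 (shut) to 1 (fully open), so that 0 is half open, set as the call begins (left out, the last holds). The fingers move at their own pace and stop on an object; the grip force is fixed at half the most. Time passes only in rows, so rows that do not move let the fingers close. It gives the time, the measured TCP pose, the force, the opening and the grip force at its end, in the units of the state.
- manip.sense(): the state, without advancing time (a new reading comes with each control period).
- imaging.read_camera(name): name is "scene" or "top" or "wrist"; returns a dict with "pixels" (480x640x3 uint8, red, green, blue), "K" (3x3 intrinsics, pixels), "k1" (the pictures are not rectified: a ray, as slopes to the right and down, at radius r is drawn at 1 + k1 r^2 times it, then the intrinsics apply), "R" (3x3) and "t" (3): a world point X has camera coordinates R X + t; the wrist camera has in their place "tool_from_camera" (4x4, takes a point from camera to tool coordinates, whose origin is the TCP and whose axes are the flange's). Camera axes: x right, y down, z forward; pixel columns grow to the right and rows downward; lengths in m; the calibration is good to about 2 mm. A picture is of the moment at which its call begins: read the wrist's pose just before it. There is no depth.
- order.job_done(): hands the job in; it is judged then, once.
The state is a dict: "time": time; "qpos": joint angles; "joint_vel": joint speeds; "effort": joint torques, N m; "tcp_pos": TCP position; "orientation": TCP orientation; "ft_force": force on the tool from outside, world axes, zero at the start; "wrist_torque": the same for the moment, N m; "grip_width": finger opening in m; "gripper_force": force on a finger pad.
Only numpy, scipy, OpenCV 4.12 (cv2) and the standard library are available. Lean on these libraries where they do the work, as an engineer would, in place of code of your own. Each camera call takes 0.05 s, during which the arm holds its last target. There are 200 camera calls.

### The job

Press the jig's sprung pedal right down to its stop so that its pusher feeds the wooden block into line with the clamp, then pump the clamp's trigger against the fixed handle, stroke after stroke, until the jaw has pushed the block against the anvil. Finish still squeezing the trigger, with the block gripped firmly between jaw and anvil but not crushed: a moderate squeeze, never a hard one. Move the jaw only by its trigger, do not touch the block with the robot, and leave the tools and other things on the bench alone.

Things in the scene. Friction and masses are not known exactly. Their poses are not given: they have to be found in the camera images.
- jig: Plywood board 300 x 380 x 15 mm screwed to the bench, carrying clamp and pedal. Origin on the bench, on the clamp's centre line; x away from the robot (board from x -200 to +100 mm), y along the clamp bar towards the anvil, z up. The clamp's bar runs at x = 0, z = 48 mm. The pedal is on the robot's side.
- pedal_pad (a point): Centre of the top of the pedal's ribbed steel plate (60 x 64 mm), at rest about jig (-176, 82, 80) mm. The hinge lies 80 mm from it towards +x of the jig, along y, 62 mm above the bench; two cheeks to 77 mm high stand beside the hinge. The plate goes down about 33 mm (also tilting), to about 47 mm above the bench; room beneath it.
- pedal (a joint): Pedal angle, rad: 0 up (at rest), 0.42 down at its stop. A spring lifts it: about 4 N on the plate's centre start it, about 10 N reach the stop. It drives a pusher 40 mm wide along jig +x by 113 mm per rad; at the stop the block is in line with the bar. It springs back when let go; the block stays.
- block_center (a point): Centre of the loose softwood block, 50 (jig x) x 44 (y) x 55 (z) mm, about 90 g, standing on the board in front of the pusher, 30 to 45 mm short of the bar's line (jig x about -0.04). A fence beyond stops it at jig x = +2 mm. Clamped against the anvil its centre is at jig y = 93 mm.
- block: The same block; origin at the centre of its underside, z up. More than about 45 N from the jaw crushes it.
- anvil_face (a point): Centre of the anvil's (fixed steel jaw's) face at jig y = 115 mm, looking to -y; anvil 80 wide, up to 90 mm high.
- jaw: Moving jaw on the bar's end, rubber-faced plate 36 wide x 40 high x 12 mm thick; axes as the jig's; its face lies 20 mm ahead (+y) of this origin.
- ram (a joint): Travel of the bar and jaw towards the anvil, m: 0 back (jaw face at jig y = 20 mm), starts at 0 to 0.022, about 0.051 with the block clamped. Only the trigger's ratchet drives it: 5 mm teeth, about 10 mm per full stroke (0 to 12). A brake of about 5 N keeps it in place between strokes, but clamping force is lost when the trigger is let go.
- handle_grip (a point): Point in the fixed upright handle (rubber, 28 x 16 mm in jig x, y; top 157 mm above the bench), 135 mm above the bench at jig (0, -113) mm. Its back face is 8 mm to jig -y of this point.
- trigger_grip (a point): Point in the upright steel trigger, 24 wide x 10 mm thick, 50 mm above its pivot (pivot at jig y -82, z 85 mm; top of the trigger at about 155 mm). At rest it is at jig y = -74 mm, fully squeezed at -90 mm (16 mm travel towards the handle). Outside width over handle and trigger at this height: 52 mm at rest, 36 mm squeezed. The handle does not move.
- lever (a joint): Trigger angle, rad: 0 let go, 0.32 fully squeezed. A spring returns it. At the grip point 7 N (start) to 10 N (fully squeezed) drive the bar in free travel; when the block is clamped the trigger stops short of 0.32, and the jaw presses with about 1.33 times the push on the trigger less 6 N. A push of 12 to 20 N is ample, 37 N crushes the block. If it reaches 0.32, let it return fully and pump again.
- snips: Bystander: tin snips, 230 mm long, lying on the bench.
- screwdriver: Bystander: screwdriver lying on the bench.
- wrench: Bystander: wrench lying on the bench.
- jar: Bystander: amber glass jar, 60 mm across, 75 mm high.
- offcut: Bystander: wooden offcut 60 x 35 x 25 mm lying on the jig's board.
- bolt: Bystander: steel bolt standing on its head on the jig's board, 38 mm high.
- collar: Bystander: steel collar, 44 mm across, 18 mm high.
- trigger: The moving trigger itself; origin on its pivot, z up along the trigger, which is 24 (x) x 10 (y) mm and reaches 70 mm up from the pivot.
There are look-alikes about, which are no part of the job. There is more than one size of the block; the job needs the smallest.

How it is judged:
By the outcome, as a careful person would: the job done as asked, in the order asked, and still so for the second after the job is handed in, while the arm keeps its last pose, push and grip.
It also fails if it takes over 61 s, if anything falls off the work surface, if the arm or the gripper's body presses on something with over 40 N, if the wrist force passes 120 N, or if a joint passes its speed limit or range.

## Working session

There is one attempt and no reset: what is moved stays moved. The work goes in short steps, Python scripts to look and compute and a tool call to move; the robot and the scene stay as the last step left them, time stands still between calls to the robot, and variables do not carry over. Pictures are saved under pics/ and viewed, at most 10 in all, crops included, and the job is handed in when it is done.

Besides the shell and the picture viewer there is one more tool, called in YAML: its name, and indented under it one key for each argument. send_rows: Moves the arm, as the interface text tells. Shift numbers are shares of 300 mm and turn numbers shares of pi rad, none past 1 either way. Its arguments: {"type":"object","properties":{"increments":{"type":"array"},"claw":{"type":"number"}},"required":["increments"]}

```bash
ls; mkdir -p pics; python3 - <<'E'
from plant import manip, imaging, order
import cv2,json,numpy as np
s=manip.sense(); print(s)
for n in ("scene","top"):
    c=imaging.read_camera(n)
    cv2.imwrite(f"pics/{n}0.png",c["pixels"][:,:,::-1])
    print(n,c["K"],c["k1"],c["R"],c["t"])
    np.savez(f"pics/{n}0.npz",**c)
E
```

```text
pics
{'time': 0.0, 'qpos': array([-1.46731386e+00,  3.81172109e-01,  1.29824100e+00, -2.36179781e-05,
        1.46358085e+00, -2.15342891e-01]), 'joint_vel': array([2.48311662e-04, 6.78088785e-04, 4.49246655e-04, 8.07440490e-05,
       1.18170687e-03, 1.43385623e-03]), 'effort': array([-9.76219089e-04, -4.37929165e+01, -2.24554914e+01,  7.13073229e-02,
        3.51977104e-02, -1.13123742e-04]), 'tcp_pos': array([ 0.17233888, -0.52201293,  0.23815726]), 'orientation': array([-3.10037610e+00, -4.98472899e-01, -8.61834409e-05]), 'ft_force': array([0.83551116, 0.24853979, 0.05805749]), 'wrist_torque': array([0.0203451 , 0.0131514 , 0.03496699]), 'gripper_force': 0.0, 'grip_width': 0.08810392720813662}
scene [[499.22251751   0.         319.65865529]
 [  0.         499.22251751 239.5214725 ]
 [  0.           0.           1.        ]] 0.027335882754758258 [[ 1.13174899e-02  9.99902866e-01  8.13463316e-03]
 [ 5.47902048e-01  6.04147297e-04 -8.36542276e-01]
 [-8.36465935e-01  1.39245410e-02 -5.47841991e-01]] [-0.03446755 -0.24321369  1.6547602 ]
top [[451.98186365   0.         310.22203657]
 [  0.         451.98186365 247.1253078 ]
 [  0.           0.           1.        ]] -0.0010423828485717128 [[ 0.01747668 -0.99983572  0.00480641]
 [-0.99788892 -0.01774297 -0.06247314]
 [ 0.06254816 -0.00370444 -0.99803507]] [1.51403418e-04 6.07208670e-01 1.12924818e+00]
```

View pics/scene0.png

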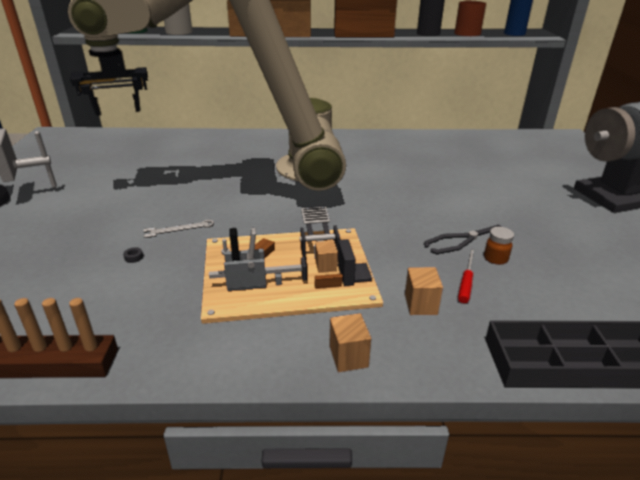

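View pics/top0.png

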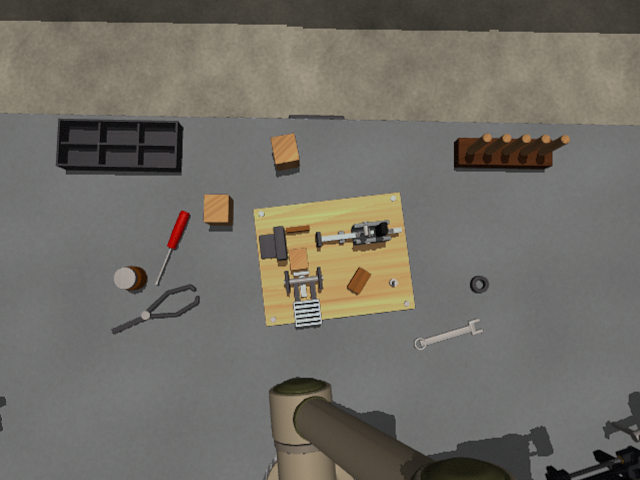

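The top view shows the board with corners near (254,209), (400,193), (414,309) and (267,326). The pedal is at (307,313), the anvil at (280,243), the block at (299,259) and the handle and trigger at (375,232). I'll enlarge it to read these off more exactly.

```bash
python3 - <<'E'
import cv2
a=cv2.imread("pics/top0.png")[185:335,240:430]
cv2.imwrite("pics/topc.png",cv2.resize(a,None,fx=4,fy=4,interpolation=cv2.INTER_CUBIC))
a=cv2.imread("pics/scene0.png")[200:325,195:390]
cv2.imwrite("pics/scenec.png",cv2.resize(a,None,fx=4,fy=4,interpolation=cv2.INTER_CUBIC))
E
```

```text
(no output)
```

View pics/topc.png

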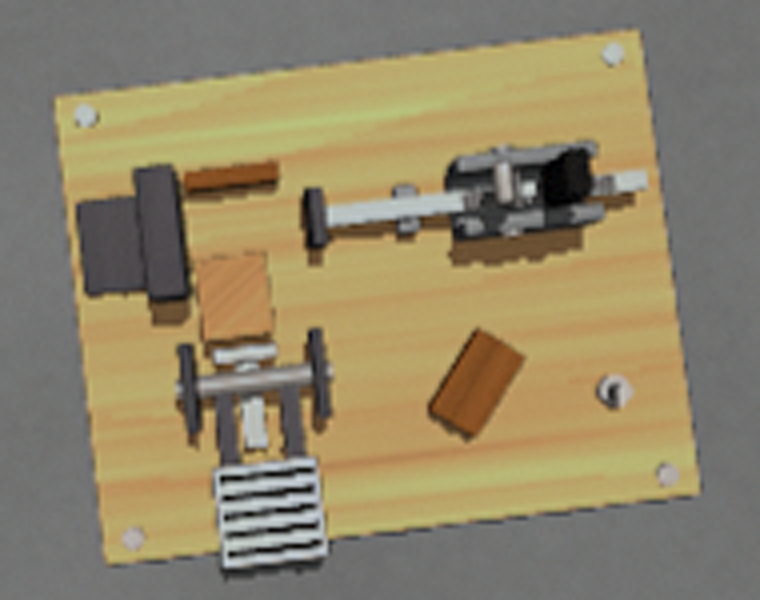

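View pics/scenec.png

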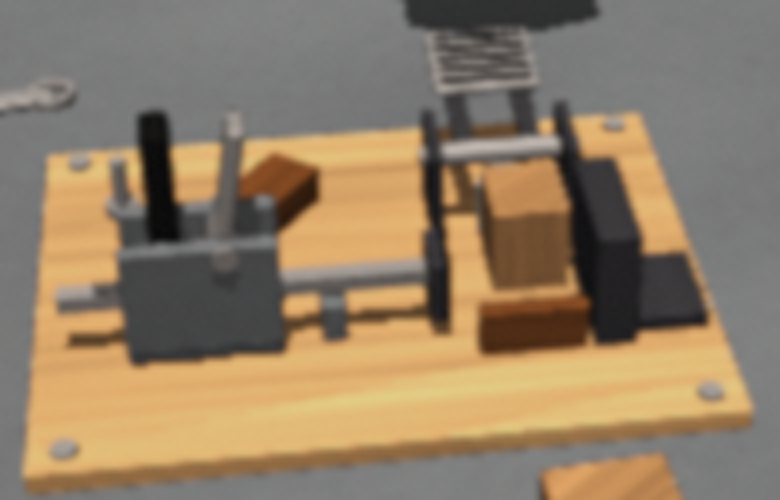

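The crops read clearly. In the top crop the board corners are (56,98), (638,30), (700,492) and (105,563), the pedal plate is centred at about (270,512), and the anvil face edge runs from (176,166) to (188,296). In the scene crop the handle top is at (152,115) and the trigger top at (233,118). Next I'll fit the jig pose to both views.

```bash
cat > h.py <<'E'
import numpy as np
def proj(c,X):
    p=np.asarray(X)@c["R"].T+c["t"]; s=p[:,:2]/p[:,2:]
    s=s*(1+c["k1"]*(s**2).sum(1,keepdims=True))
    return s*[c["K"][0,0],c["K"][1,1]]+[c["K"][0,2],c["K"][1,2]]
def j2w(p,X):
    X=np.asarray(X,float); c,s=np.cos(p[2]),np.sin(p[2])
    return np.c_[p[0]+c*X[:,0]-s*X[:,1],p[1]+s*X[:,0]+c*X[:,1],X[:,2]]
E
python3 - <<'E'
import numpy as np
from scipy.optimize import least_squares
from h import *
T=dict(np.load("pics/top0.npz"));S=dict(np.load("pics/scene0.npz"))
# (X jig mm, uses board offset, px crop)
top=[((100,190,15),1,(56,98)),((100,-190,15),1,(638,30)),((-200,-190,15),1,(700,492)),((-200,190,15),1,(105,563)),
((-176,82,80),0,(270,512)),((40,115,90),0,(176,166)),((-40,115,90),0,(188,296))]
sc=[((-200,-190,15),1,(48,155)),((-200,190,15),1,(640,113)),((100,190,15),1,(752,410)),((100,-190,15),1,(27,478)),
((0,-113,157),0,(152,115)),((0,-73,155),0,(233,116)),((-176,82,80),0,(484,60))]
tp=np.array([t[2] for t in top])/4+[240,185]-.375; sp=np.array([t[2] for t in sc])/4+[195,200]-.375
def f(p,full=False):
    mk=lambda L:np.array([np.array(t[0])+[0,p[3]*1e3*t[1],0] for t in L])/1e3
    a=proj(T,j2w(p,mk(top)))-tp; b=proj(S,j2w(p,mk(sc)))-sp
    if full: print(a.round(1),b.round(1))
    return np.r_[a.ravel(),b.ravel()]
r=least_squares(f,[.5,0,.1,0],loss="soft_l1"); p=r.x; print(p); f(p,True); np.save("p.npy",p)
def back(c,px,z):
    import cv2
    g=least_squares(lambda q:(proj(c,[[q[0],q[1],z]])-px).ravel(),[.5,0]).x
    d=g-p[:2];cc,ss=np.cos(p[2]),np.sin(p[2])
    return (np.array([cc*d[0]+ss*d[1],-ss*d[0]+cc*d[1]])*1e3).round(1)
q=lambda u,v:np.array([u/4+240-.375,v/4+185-.375])
print("block",[back(T,q(*k),.07) for k in((196,260),(265,252),(272,333),(204,342))])
print("jaw",[back(T,q(*k),.068) for k in((304,190),(307,246))])
print("offcut",back(T,q(476,383),.04),"bolt",back(T,q(615,390),.053))
print(j2w(p,np.array([[0,-113,135],[0,-74,135],[-176,82,80],[0,0,0]])/1e3))
E
```

```text
[ 6.30720036e-01 -4.10151684e-02  1.34938061e-01  1.92417894e-06]
[[-1.2 -0.8]
 [ 0.2 -0.9]
 [ 0.1  0.2]
 [-0.5  0.3]
 [-0.4  0.6]
 [-1.1 -1.3]
 [-0.3 -0.6]] [[-0.2 -0.8]
 [-0.4 -0.8]
 [ 0.4 -1.2]
 [-1.2 -1.5]
 [-0.   1. ]
 [-0.6  0.3]
 [-0.9 -1.8]]
block [array([-19.5, 107.9]), array([-19.5,  65.8]), array([-68.8,  67.3]), array([-69.4, 108.8])]
jaw [array([15.4, 37.8]), array([-18.8,  40. ])]
offcut [-113.9  -54.9] bolt [-127.9 -137.7]
[[ 0.64592181 -0.15298796  0.135     ]
 [ 0.64067518 -0.11434248  0.135     ]
 [ 0.44528856  0.01656233  0.08      ]
 [ 0.63072004 -0.04101517  0.        ]]
```

The fit is consistent: residuals are about 1 px, the yaw is 0.135 rad, the block measures 50x43 mm, and ram is about 0.019. I'll square the tool to the jig, shut the fingers and move toward the pedal.

send_rows:
  increments:
    - {"xyz": [0,0,0],"twist": 0.0292}
    - {"xyz": [0,0,0],"twist": 0.0292}
    - {"xyz": [0.076,-0.11,0],"twist": 0}
    - {"xyz": [0.076,-0.11,0],"twist": 0}
    - {"xyz": [0.076,-0.11,0],"twist": 0}
    - {"xyz": [0.076,-0.11,0],"twist": 0}
    - {"xyz": [0.076,-0.11,0],"twist": 0}
    - {"xyz": [0.076,-0.11,0],"twist": 0}
    - {"xyz": [0.076,-0.11,0],"twist": 0}
    - {"xyz": [0.076,-0.11,0],"twist": 0}
    - {"xyz": [0.076,-0.11,0],"twist": 0}
    - {"xyz": [0.076,-0.11,0],"twist": 0}
  claw: -1

```text
time: 1.3
tcp_pos: [0.3541, -0.1629, 0.2387]
orientation: [-3.134, -0.212, 0.0]
ft_force: [0.1, 0.3, -0.5]
grip_width: 0.0007
gripper_force: 0.0
```

```bash
cat >> h.py <<'E'
from scipy.spatial.transform import Rotation as Ro
def rep(s,tgts=()):
    p=np.load("p.npy"); R=Ro.from_rotvec(s["orientation"]).as_matrix(); x=s["tcp_pos"]
    d=x[:2]-p[:2];c,q=np.cos(p[2]),np.sin(p[2])
    print("t %.2f jig mm"%s["time"],(np.r_[c*d[0]+q*d[1],-q*d[0]+c*d[1],x[2]]*1e3).round(1),"yaw err deg %.2f"%np.degrees(np.arctan2(R[1,0],R[0,0])-p[2]),"tilt",R[:,2].round(3),
     "F",s["ft_force"].round(1),"w %.1f"%(s["grip_width"]*1e3),"gf %.1f"%s["gripper_force"],"q",s["qpos"].round(2))
    for t in tgts:
        w=j2w(p,[np.array(t)/1e3])[0]; print(t,"incr (fractions)",(R.T@(w-x)/.3).round(4))
E
python3 -c "
from plant import manip
from h import *
rep(manip.sense(),[(-176,82,110),(-176,82,80)])"
```

```text
t 1.30 jig mm [-290.5  -83.6  238.7] yaw err deg 0.01 tilt [-0.  0. -1.] F [ 0.1  0.3 -0.5] w 0.7 gf 0.0 q [-0.74  0.1   1.69  0.    1.35  0.7 ]
(-176, 82, 110) incr (fractions) [ 0.3818 -0.5518  0.429 ]
(-176, 82, 80) incr (fractions) [ 0.3818 -0.5518  0.529 ]
```

send_rows:
  increments:
    - {"xyz": [0.0636,-0.092,0.04],"twist": 0}
    - {"xyz": [0.0636,-0.092,0.06],"twist": 0}
    - {"xyz": [0.0636,-0.092,0.06],"twist": 0}
    - {"xyz": [0.0636,-0.092,0.06],"twist": 0}
    - {"xyz": [0.0636,-0.092,0.06],"twist": 0}
    - {"xyz": [0.0636,-0.092,0.06],"twist": 0}
    - {"xyz": [0,0,0.01],"twist": 0}
    - {"xyz": [0,0,0],"twist": 0}

```text
time: 2.1
tcp_pos: [0.4445, 0.0154, 0.1331]
orientation: [-3.134, -0.215, 0.003]
ft_force: [0.1, 0.5, -0.3]
grip_width: 0.0005
gripper_force: 0.0
```

```bash
python3 -c "
from plant import manip,imaging
from h import *
import cv2
s=manip.sense()
rep(s,[(-176,82,110),(-176,82,80)])
c=imaging.read_camera('wrist'); np.savez('pics/w1.npz',**c,pos=s['tcp_pos'],ori=s['orientation'])
a=cv2.cvtColor(c['pixels'],cv2.COLOR_RGB2BGR)
M=c['tool_from_camera'];R=Ro.from_rotvec(s['orientation']).as_matrix()
Rw=R@M[:3,:3];tw=R@M[:3,3]+s['tcp_pos'];cc=dict(K=c['K'],k1=c['k1'],R=Rw.T,t=-Rw.T@tw)
p=np.load('p.npy')
P=np.array([[-176,82,80],[-206,50,80],[-206,114,80],[-146,50,80],[-146,114,80],[-96,82,62],[0,-113,157],[0,-73,155]])/1e3
u=proj(cc,j2w(p,P));print(u.round())
for k in u:
  cv2.circle(a,(int(k[0]),int(k[1])),4,(0,0,255),1)
cv2.imwrite('pics/w1.png',a)"
```

```text
t 2.10 jig mm [-177.    80.9  133.1] yaw err deg 0.11 tilt [-0.002  0.    -1.   ] F [ 0.1  0.5 -0.3] w 0.5 gf 0.0 q [-0.23  0.32  1.74 -0.    1.08  1.2 ]
(-176, 82, 110) incr (fractions) [ 0.0033 -0.0036  0.0772]
(-176, 82, 80) incr (fractions) [ 0.0035 -0.0035  0.1772]
[[ 322.  261.]
 [ 382.  314.]
 [ 262.  314.]
 [ 387.  203.]
 [ 257.  203.]
 [ 322.   98.]
 [1190. -364.]
 [1007. -362.]]
```

View pics/w1.png

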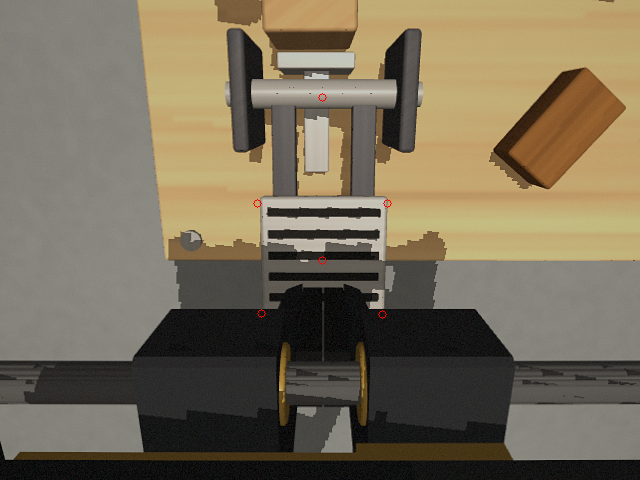

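The wrist view shows the plate centred at about (324,255), and the projected points land within about 2 mm of it. The fingers are over the plate, so I'll press.

send_rows:
  increments:
    - {"xyz": [0.0035,-0.003,0.04],"twist": 0}
    - {"xyz": [0,0,0.04],"twist": 0}
    - {"xyz": [0,0,0.04],"twist": 0}
    - {"xyz": [0,0,0.03],"twist": 0}
    - {"xyz": [0,0,0.015],"twist": 0}
    - {"xyz": [0,0,0.015],"twist": 0}
    - {"xyz": [0,0,0.015],"twist": 0}
    - {"xyz": [0,0,0.015],"twist": 0}
    - {"xyz": [0,0,0.015],"twist": 0}
    - {"xyz": [0,0,0.015],"twist": 0}
    - {"xyz": [0,0,0.01],"twist": 0}
    - {"xyz": [0,0,0],"twist": 0}

```text
time: 3.35
tcp_pos: [0.4453, 0.0159, 0.0586]
orientation: [3.134, 0.213, -0.002]
ft_force: [-3.8, -4.0, 5.2]
grip_width: 0.0005
gripper_force: 3.2
```

send_rows:
  increments:
    - {"xyz": [0,0,0.01],"twist": 0}
    - {"xyz": [0,0,0.01],"twist": 0}
    - {"xyz": [0,0,0.01],"twist": 0}
    - {"xyz": [0,0,0],"twist": 0}

```text
time: 3.75
tcp_pos: [0.4461, 0.0159, 0.0499]
orientation: [3.134, 0.212, 0.002]
ft_force: [-1.6, -0.6, 7.3]
grip_width: -0.0
gripper_force: 3.5
```

send_rows:
  increments:
    - {"xyz": [0,0,0.007],"twist": 0}
    - {"xyz": [0,0,0.007],"twist": 0}
    - {"xyz": [0,0,0],"twist": 0}

```text
time: 4.05
tcp_pos: [0.4465, 0.0159, 0.0477]
orientation: [3.133, 0.213, 0.005]
ft_force: [-8.9, -0.6, 33.8]
grip_width: 0.0007
gripper_force: 17.5
```

The force jumped at z = 47.7 mm, so the pedal is on its stop. I'll ease off, lift clear and check the block.

send_rows:
  increments:
    - {"xyz": [0,0,-0.004],"twist": 0}
    - {"xyz": [0,0,-0.01],"twist": 0}
    - {"xyz": [0,0,-0.03],"twist": 0}
    - {"xyz": [0,0,-0.05],"twist": 0}
    - {"xyz": [0,0,-0.1],"twist": 0}
    - {"xyz": [0,0,-0.12],"twist": 0}
    - {"xyz": [0,0,-0.12],"twist": 0}
    - {"xyz": [0,0,-0.12],"twist": 0}
  claw: 1

```text
time: 4.85
tcp_pos: [0.4456, 0.0162, 0.2135]
orientation: [-3.134, -0.212, -0.001]
ft_force: [1.1, 0.1, 0.3]
grip_width: 0.0622
gripper_force: 0.0
```

```bash
python3 -c "
from plant import manip,imaging
from h import *
import cv2
s=manip.sense()
rep(s,[(0,-98,200),(0,-98,121)])
for n in ('top','scene'):
  c=imaging.read_camera(n); np.savez('pics/%s1.npz'%n,**c)
  a=c['pixels'][:,:,::-1]
  a=a[185:335,240:430] if n=='top' else a[200:325,195:390]
  b=cv2.resize(a,None,fx=3,fy=3,interpolation=cv2.INTER_CUBIC)
  r=b if n=='top' else np.hstack([np.zeros((375,0,3),np.uint8),b])
  cv2.imwrite('pics/%s1.png'%n,r)
"
```

```text
t 4.85 jig mm [-175.7   81.6  213.5] yaw err deg 0.02 tilt [ 0.001  0.    -1.   ] F [1.1 0.1 0.3] w 62.2 gf 0.0 q [-0.23  0.22  1.61  0.    1.31  1.2 ]
(0, -98, 200) incr (fractions) [0.5854 0.5988 0.0455]
(0, -98, 121) incr (fractions) [0.5852 0.5989 0.3089]
```

View pics/scene1.png

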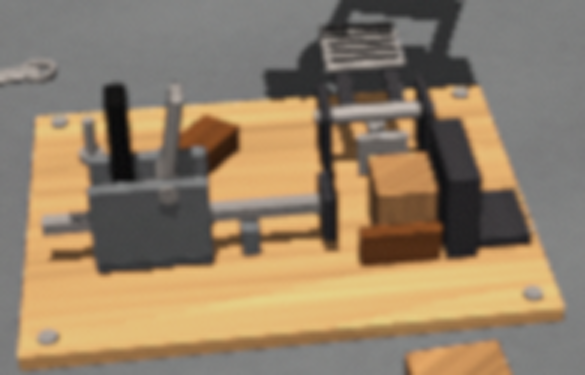

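The block has moved in front of the fence, into line, and the pedal has sprung back. Next I'll move beside the handle and look from close by.

send_rows:
  increments:
    - {"xyz": [0.042,0.1,0],"twist": 0}
    - {"xyz": [0.042,0.1,0],"twist": 0}
    - {"xyz": [0.042,0.1,0],"twist": 0}
    - {"xyz": [0.042,0.1,0],"twist": 0}
    - {"xyz": [0.042,0.1,0],"twist": 0}
    - {"xyz": [0.042,0.1,0],"twist": 0}
    - {"xyz": [0,0,0],"twist": 0}
    - {"xyz": [0,0,0],"twist": 0}
  claw: 1

```text
time: 5.75
tcp_pos: [0.5447, -0.152, 0.2107]
orientation: [-3.133, -0.211, 0.002]
ft_force: [-1.3, -0.2, -0.3]
grip_width: 0.088
gripper_force: 0.0
```

```bash
python3 -c "
from plant import manip,imaging
from h import *
import cv2
s=manip.sense()
rep(s,[(0,-98,200),(0,-98,121)])
c=imaging.read_camera('wrist'); 
a=cv2.cvtColor(c['pixels'],cv2.COLOR_RGB2BGR)
M=c['tool_from_camera'];R=Ro.from_rotvec(s['orientation']).as_matrix()
Rw=R@M[:3,:3];tw=R@M[:3,3]+s['tcp_pos'];cc=dict(K=c['K'],k1=c['k1'],R=Rw.T,t=-Rw.T@tw)
np.savez('pics/w2.npz',**cc)
p=np.load('p.npy')
P=np.array([[-14,-121,157],[-14,-105,157],[14,-121,157],[14,-105,157],[-12,-78,155],[12,-78,155],[-12,-68,155],[12,-68,155],[-12,-73,135],[12,-69,135]])/1e3
u=proj(cc,j2w(p,P));print(u.round())
for k in u:
  cv2.circle(a,(int(k[0]),int(k[1])),4,(0,0,255),1)
cv2.imwrite('pics/w2.png',a)"
```

```text
t 5.75 jig mm [-100.2  -98.4  210.7] yaw err deg -0.01 tilt [-0.002  0.001 -1.   ] F [-1.3 -0.2 -0.3] w 88.0 gf 0.0 q [-0.48  0.43  1.3   0.    1.41  0.95]
(0, -98, 200) incr (fractions) [ 0.3341 -0.0014  0.035 ]
(0, -98, 121) incr (fractions) [ 0.3344 -0.0011  0.2984]
[[374.  84.]
 [339.  84.]
 [376.  16.]
 [339.  16.]
 [280.  80.]
 [278.  22.]
 [258.  80.]
 [256.  22.]
 [274.  83.]
 [264.  31.]]
```

View pics/w2.png

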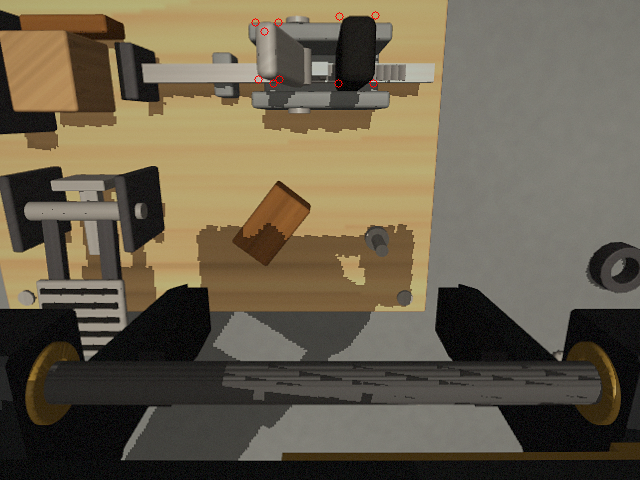

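The wrist view shows the handle top at u of about 340–376 and the trigger top at about 256–283. Both match the projected points to about 1 mm. I'll move over them and straddle handle and trigger.

send_rows:
  increments:
    - {"xyz": [0.067,0,0],"twist": 0}
    - {"xyz": [0.067,0,0],"twist": 0}
    - {"xyz": [0.067,0,0],"twist": 0}
    - {"xyz": [0.067,0,0],"twist": 0}
    - {"xyz": [0.067,0,0],"twist": 0}
    - {"xyz": [0,0,0],"twist": 0}
    - {"xyz": [0,0,0.06],"twist": 0}
    - {"xyz": [0,0,0.06],"twist": 0}
    - {"xyz": [0,0,0.06],"twist": 0}
    - {"xyz": [0,0,0.06],"twist": 0}
    - {"xyz": [0,0,0.04],"twist": 0}
    - {"xyz": [0,0,0],"twist": 0}

```text
time: 7.0
tcp_pos: [0.6433, -0.1379, 0.1264]
orientation: [-3.133, -0.213, 0.005]
ft_force: [-0.2, -0.7, 0.1]
grip_width: 0.0885
gripper_force: 0.0
```

```bash
python3 -c "
from plant import manip,imaging
from h import *
s=manip.sense()
rep(s,[(0,-98,114),(0,-103,114)])"
```

```text
t 7.00 jig mm [ -0.6 -97.7 126.4] yaw err deg 0.04 tilt [-0.003  0.001 -1.   ] F [-0.2 -0.7  0.1] w 88.5 gf 0.0 q [-0.39  0.66  1.14 -0.    1.35  1.04]
(0, -98, 114) incr (fractions) [0.0019 0.0011 0.0414]
(0, -103, 114) incr (fractions) [0.0019 0.0177 0.0414]
```

send_rows:
  increments:
    - {"xyz": [0.002,0.008,0.02],"twist": 0}
    - {"xyz": [0,0.009,0.02],"twist": 0}
    - {"xyz": [0,0,0],"twist": 0}
    - {"xyz": [0,0,0],"twist": 0}
  claw: 0.4

```text
time: 7.4
tcp_pos: [0.6457, -0.1429, 0.1159]
orientation: [-3.133, -0.213, 0.0]
ft_force: [-0.2, 5.7, 0.4]
grip_width: 0.0616
gripper_force: 2.8
```

send_rows:
  increments:
    - {"xyz": [0,0,0],"twist": 0}
    - {"xyz": [0,0,0],"twist": 0}
    - {"xyz": [0,0,0],"twist": 0}
  claw: 0.1

```text
time: 7.7
tcp_pos: [0.6457, -0.1418, 0.1164]
orientation: [-3.132, -0.214, -0.0]
ft_force: [-2.0, 7.9, 3.9]
grip_width: 0.0484
gripper_force: 4.3
```

send_rows:
  increments:
    - {"xyz": [0,0,0],"twist": 0}
    - {"xyz": [0,0,0],"twist": 0}
    - {"xyz": [0,0,0],"twist": 0}
  claw: -0.05

```text
time: 8.0
tcp_pos: [0.6456, -0.1411, 0.1166]
orientation: [-3.131, -0.214, 0.0]
ft_force: [-3.2, 11.2, 6.1]
grip_width: 0.0421
gripper_force: 8.4
```

send_rows:
  increments:
    - {"xyz": [0,0,0],"twist": 0}
    - {"xyz": [0,0,0],"twist": 0}
    - {"xyz": [0,0,0],"twist": 0}
  claw: -0.15

```text
time: 8.3
tcp_pos: [0.6459, -0.143, 0.1166]
orientation: [-3.133, -0.213, -0.001]
ft_force: [-2.0, 3.5, 5.3]
grip_width: 0.0381
gripper_force: 31.0
```

send_rows:
  increments:
    - {"xyz": [0,0,0],"twist": 0}
    - {"xyz": [0,0,0],"twist": 0}
    - {"xyz": [0,0,0],"twist": 0}
  claw: -0.22

```text
time: 8.6
tcp_pos: [0.6459, -0.1431, 0.1166]
orientation: [-3.133, -0.212, -0.001]
ft_force: [-1.6, 2.8, 5.4]
grip_width: 0.0378
gripper_force: 31.0
```

```bash
python3 -c "
from plant import manip,imaging
from h import *
s=manip.sense()
rep(s,[(0,-98,114),(0,-103,114)])"
```

```text
t 8.60 jig mm [   1.3 -103.2  116.6] yaw err deg 0.02 tilt [ 0.001  0.001 -1.   ] F [-1.6  2.8  5.4] w 37.8 gf 31.0 q [-0.4   0.67  1.14  0.    1.33  1.04]
(0, -98, 114) incr (fractions) [-0.0044 -0.0172  0.0087]
(0, -103, 114) incr (fractions) [-0.0044 -0.0005  0.0087]
```

The claw is position-controlled, and the full squeeze comes at an opening of about 38 mm. One stroke is done. I'll release fully and make stroke 2, stopping short of the handle this time.

send_rows:
  increments:
    - {"xyz": [0,0,0],"twist": 0}
    - {"xyz": [0,0,0],"twist": 0}
    - {"xyz": [0,0,0],"twist": 0}
    - {"xyz": [0,0,0],"twist": 0}
    - {"xyz": [0,0,0],"twist": 0}
    - {"xyz": [0,0,0],"twist": 0}
  claw: 0.75

```text
time: 9.2
tcp_pos: [0.6459, -0.144, 0.1157]
orientation: [3.134, 0.212, 0.0]
ft_force: [0.4, -0.5, 0.8]
grip_width: 0.0774
gripper_force: 0.0
```

send_rows:
  increments:
    - {"xyz": [0,0,0],"twist": 0}
    - {"xyz": [0,0,0],"twist": 0}
    - {"xyz": [0,0,0],"twist": 0}
    - {"xyz": [0,0,0],"twist": 0}
    - {"xyz": [0,0,0],"twist": 0}
    - {"xyz": [0,0,0],"twist": 0}
  claw: 0.1

```text
time: 9.8
tcp_pos: [0.6458, -0.1418, 0.1167]
orientation: [-3.132, -0.214, -0.001]
ft_force: [-1.6, 8.6, 7.1]
grip_width: 0.0483
gripper_force: 4.4
```

send_rows:
  increments:
    - {"xyz": [0,0,0],"twist": 0}
    - {"xyz": [0,0,0],"twist": 0}
    - {"xyz": [0,0,0],"twist": 0}
    - {"xyz": [0,0,0],"twist": 0}
  claw: -0.13

```text
time: 10.2
tcp_pos: [0.646, -0.1428, 0.1168]
orientation: [-3.133, -0.213, -0.002]
ft_force: [-2.3, 4.2, 5.9]
grip_width: 0.0383
gripper_force: 12.9
```

```bash
python3 -c "
from plant import manip,imaging
from h import *
import cv2
s=manip.sense()
rep(s)
c=imaging.read_camera('scene'); np.savez('pics/scene2.npz',**c)
a=c['pixels'][215:305,205:375,::-1]
cv2.imwrite('pics/scene2.png',cv2.resize(a,None,fx=4,fy=4,interpolation=cv2.INTER_CUBIC))
p=np.load('p.npy')
for r in (.02,.029,.039,.049): print(r,((proj(c,j2w(p,[[.018,.020+r,.068],[.018,.008+r,.068]]))-[205,215])*4+1.5).round())
"
```

```text
t 10.20 jig mm [   1.4 -102.9  116.8] yaw err deg 0.04 tilt [ 0.001  0.001 -1.   ] F [-2.3  4.2  5.9] w 38.3 gf 12.9 q [-0.4   0.67  1.14  0.    1.33  1.04]
0.02 [[413. 196.]
 [391. 198.]]
0.029 [[429. 195.]
 [407. 197.]]
0.039 [[448. 194.]
 [426. 195.]]
0.049 [[466. 192.]
 [444. 194.]]
```

View pics/scene2.png

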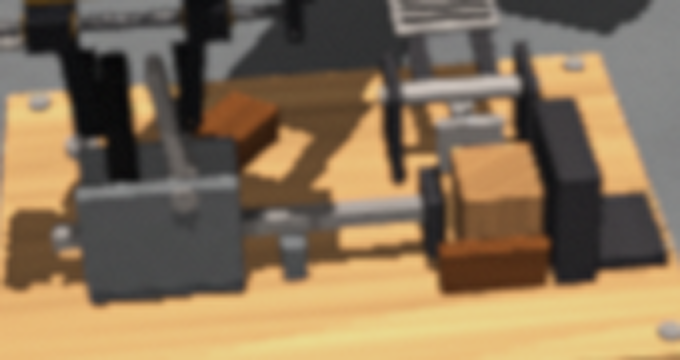

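The jaw face is at about (443,193), so ram is about 0.037, with some 14 mm left to go. Stroke 3 follows in the same way.

send_rows:
  increments:
    - {"xyz": [0,0,0],"twist": 0}
    - {"xyz": [0,0,0],"twist": 0}
    - {"xyz": [0,0,0],"twist": 0}
    - {"xyz": [0,0,0],"twist": 0}
    - {"xyz": [0,0,0],"twist": 0}
    - {"xyz": [0,0,0],"twist": 0}
  claw: 0.75

```text
time: 10.85
tcp_pos: [0.6458, -0.144, 0.1156]
orientation: [3.134, 0.212, -0.0]
ft_force: [0.9, 0.1, 0.5]
grip_width: 0.0774
gripper_force: 0.0
```

send_rows:
  increments:
    - {"xyz": [0,0,0],"twist": 0}
    - {"xyz": [0,0,0],"twist": 0}
    - {"xyz": [0,0,0],"twist": 0}
    - {"xyz": [0,0,0],"twist": 0}
    - {"xyz": [0,0,0],"twist": 0}
    - {"xyz": [0,0,0],"twist": 0}
  claw: 0.1

```text
time: 11.45
tcp_pos: [0.6458, -0.1418, 0.1166]
orientation: [-3.132, -0.214, -0.001]
ft_force: [-2.3, 9.0, 7.1]
grip_width: 0.0489
gripper_force: 4.4
```

send_rows:
  increments:
    - {"xyz": [0,0,0],"twist": 0}
    - {"xyz": [0,0,0],"twist": 0}
    - {"xyz": [0,0,0],"twist": 0}
    - {"xyz": [0,0,0],"twist": 0}
  claw: -0.05

```text
time: 11.85
tcp_pos: [0.6457, -0.1411, 0.1168]
orientation: [-3.131, -0.214, -0.0]
ft_force: [-2.5, 11.0, 8.9]
grip_width: 0.042
gripper_force: 8.5
```

send_rows:
  increments:
    - {"xyz": [0,0,0],"twist": 0}
    - {"xyz": [0,0,0],"twist": 0}
    - {"xyz": [0,0,0],"twist": 0}
    - {"xyz": [0,0,0],"twist": 0}
  claw: -0.13

```text
time: 12.25
tcp_pos: [0.646, -0.1428, 0.1167]
orientation: [-3.133, -0.213, -0.002]
ft_force: [-0.8, 3.2, 6.0]
grip_width: 0.0384
gripper_force: 13.5
```

Stroke 4 should clamp partway through, so I'll close in small steps and watch the force.

send_rows:
  increments:
    - {"xyz": [0,0,0],"twist": 0}
    - {"xyz": [0,0,0],"twist": 0}
    - {"xyz": [0,0,0],"twist": 0}
    - {"xyz": [0,0,0],"twist": 0}
    - {"xyz": [0,0,0],"twist": 0}
    - {"xyz": [0,0,0],"twist": 0}
  claw: 0.75

```text
time: 12.85
tcp_pos: [0.6459, -0.144, 0.1157]
orientation: [3.134, 0.212, 0.0]
ft_force: [0.2, -0.3, -0.0]
grip_width: 0.077
gripper_force: 0.0
```

send_rows:
  increments:
    - {"xyz": [0,0,0],"twist": 0}
    - {"xyz": [0,0,0],"twist": 0}
    - {"xyz": [0,0,0],"twist": 0}
    - {"xyz": [0,0,0],"twist": 0}
  claw: 0.4

```text
time: 13.25
tcp_pos: [0.6458, -0.1425, 0.1162]
orientation: [-3.133, -0.213, -0.0]
ft_force: [-0.7, 5.9, 3.7]
grip_width: 0.0617
gripper_force: 3.2
```

send_rows:
  increments:
    - {"xyz": [0,0,0],"twist": 0}
    - {"xyz": [0,0,0],"twist": 0}
    - {"xyz": [0,0,0],"twist": 0}
  claw: 0.3

```text
time: 13.55
tcp_pos: [0.6458, -0.1423, 0.1164]
orientation: [-3.133, -0.214, -0.0]
ft_force: [-2.0, 6.2, 5.6]
grip_width: 0.0571
gripper_force: 3.8
```

send_rows:
  increments:
    - {"xyz": [0,0,0],"twist": 0}
    - {"xyz": [0,0,0],"twist": 0}
    - {"xyz": [0,0,0],"twist": 0}
  claw: 0.22

```text
time: 13.85
tcp_pos: [0.6458, -0.1424, 0.1166]
orientation: [-3.133, -0.214, -0.001]
ft_force: [-1.7, 7.3, 6.1]
grip_width: 0.0535
gripper_force: 3.9
```

send_rows:
  increments:
    - {"xyz": [0,0,0],"twist": 0}
    - {"xyz": [0,0,0],"twist": 0}
    - {"xyz": [0,0,0],"twist": 0}
  claw: 0.15

```text
time: 14.15
tcp_pos: [0.6457, -0.1414, 0.1166]
orientation: [-3.131, -0.214, -0.0]
ft_force: [-3.1, 11.1, 6.8]
grip_width: 0.0505
gripper_force: 6.0
```

send_rows:
  increments:
    - {"xyz": [0,0,0],"twist": 0}
    - {"xyz": [0,0,0],"twist": 0}
    - {"xyz": [0,0,0],"twist": 0}
  claw: 0.1

```text
time: 14.45
tcp_pos: [0.6456, -0.1406, 0.1166]
orientation: [-3.13, -0.215, 0.0]
ft_force: [-3.9, 13.8, 9.0]
grip_width: 0.0488
gripper_force: 7.7
```

send_rows:
  increments:
    - {"xyz": [0,0,0],"twist": 0}
    - {"xyz": [0,0,0],"twist": 0}
    - {"xyz": [0,0,0],"twist": 0}
  claw: 0.05

```text
time: 14.75
tcp_pos: [0.6455, -0.1398, 0.1166]
orientation: [-3.129, -0.215, 0.001]
ft_force: [-4.3, 17.0, 8.6]
grip_width: 0.0459
gripper_force: 9.2
```

The trigger has stalled and the force is climbing against the arm's compliance. The push is about 17 N, which suggests the block is clamped, so I'll check by eye.

```bash
python3 -c "
from plant import manip,imaging
from h import *
import cv2
s=manip.sense()
rep(s)
c=imaging.read_camera('scene'); np.savez('pics/scene3.npz',**c)
a=c['pixels'][215:305,205:375,::-1]
cv2.imwrite('pics/scene3.png',cv2.resize(a,None,fx=4,fy=4,interpolation=cv2.INTER_CUBIC))
p=np.load('p.npy')
print(((proj(c,j2w(p,[[.018,.071,.068],[-.025,.071,.07],[.025,.071,.07],[.025,.115,.07],[-.025,.115,.07]]))-[205,215])*4+1.5).round())
print(manip.sense()['ft_force'])
"
```

```text
t 14.75 jig mm [  1.3 -99.9 116.6] yaw err deg 0.14 tilt [-0.001  0.006 -1.   ] F [-4.3 17.   8.6] w 45.9 gf 9.2 q [-0.39  0.67  1.14  0.    1.33  1.04]
[[469. 192.]
 [458. 144.]
 [471. 196.]
 [552. 190.]
 [535. 138.]]
[-4.49544166 17.61409056  8.98288831]
```

View pics/scene3.png

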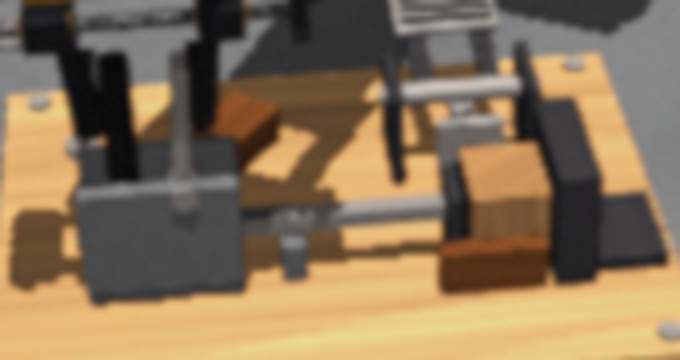

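The jaw is on the block at about (467,192), and the block is against the anvil at about (550,190). Both match the predicted clamped positions. I'll hold briefly to confirm the force is steady, then hand in.

send_rows:
  increments:
    - {"xyz": [0,0,0],"twist": 0}
    - {"xyz": [0,0,0],"twist": 0}
    - {"xyz": [0,0,0],"twist": 0}
    - {"xyz": [0,0,0],"twist": 0}
    - {"xyz": [0,0,0],"twist": 0}
    - {"xyz": [0,0,0],"twist": 0}
    - {"xyz": [0,0,0],"twist": 0}
    - {"xyz": [0,0,0],"twist": 0}

```text
time: 15.6
tcp_pos: [0.6455, -0.1398, 0.1166]
orientation: [-3.129, -0.215, 0.001]
ft_force: [-4.0, 17.1, 9.3]
grip_width: 0.0464
gripper_force: 9.2
```

```bash
python3 -c "
from plant import order
print(order.job_done())"
```

```text
the job is handed in; nothing more can be done
None
```

The job is handed in at about 15.6 s: I pressed the pedal to its stop, then on the fourth trigger stroke the jaw clamped the block against the anvil, held with a steady push of about 17 N on the trigger, though the other finger was probably just short of the handle, so the arm rather than the handle took that last push.

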